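# Close the marking jig and drive its punch with the mallet

### The arm

A 6-joint arm with a two-finger parallel gripper is mounted at the origin on the work surface. World frame = base frame: x ahead of the robot, y to its left, z up, the work surface at z = 0. Lengths are in mm, angles in rad, forces in N, time in s.
With the tool pointing down it reaches from about 300 to 825 mm from the base axis. Payload 5.4 kg.
Tool frame: the origin (TCP) lies midway between the tips of the shut fingers; the grasp point (between the pads) lies 19 mm behind it; z points along the fingers, y is the line along which they close (so a half turn about z gives the same grasp; the last joint's range is limited). The gripper opens to 92 mm and grips with 3 to 60 N. Pads are 20 mm wide; open, the fingers measure 128 mm over their backs; the gripper's body (75 mm by 189 mm) begins 69 mm behind the grasp point.
Start: joints at [0.911, 0.158, 1.597, -0, 1.386, -0.21], TCP at [250.008, 517.786, 214.601] pointing down, gripper open.
Joint ranges: [-2.91, 2.91], [-0.94, 2.29], [0.18, 2.7], [-1.29, 4.43], [0.17, 2.64], [-3, 3]. Speed limits (rad/s): [2.57, 2.57, 3.14, 3.14, 3.14, 3.14].

### API

Orientations are given as a unit quaternion [x, y, z, w].
In Python, from workcell import readout, cams, ticket gives the robot as it stands.
- The arm moves only by the tool jog_arm, never from a script. Its argument "rows" is a list that holds one entry, the list of rows, each a list of 7 numbers: the turn, a rotation vector about the tool's x, y, z in rad, then the shift along the tool's x, y, z in mm, then the gripper command: -1 is shut, 1 is fully open, values between are in proportion. A call has 1 to 10 rows; each row is the pose to reach, as a shift and turn from the pose commanded when the call began, along the tool's axes at that moment; what a row does not reach only later rows make up. A row lasts 1/8 s, in which the tool goes at most 62.5 mm and 10.7 degrees, less where a joint would pass 70% of its speed; a pose out of reach is approached as far as the arm can. A call with a gripper value outside its range is refused whole. The fingers move at their own pace and stop on an object; the grip force is fixed at half the most. Time passes only in rows, so rows that repeat a pose let the fingers close. It gives the time, the measured TCP pose, the force, the opening and the grip force at its end, in the units of the state.
- readout.sense(): the state, without advancing time (a new reading comes with each control period).
- cams.read_camera(name): name is "scene" or "top" or "wrist"; returns the picture (420x560x3 uint8, red, green, blue); there is no depth.
- cams.calibration(name): a dict with "fx", "fy", "cx", "cy" (pixels), "extrinsics" (4x4, takes a point from world to camera coordinates). Camera axes: x right, y down, z forward; pixel columns grow to the right and rows downward; lengths in mm; the calibration is good to about 2 mm. A picture is of the moment at which its call begins: read the wrist's pose just before it. calibration takes no time and is no camera call; for the wrist camera it gives the pose at the moment of the call.
- ticket.hand_in(): hands the job in; it is judged then, once.
The state is a dict: "time_s": time; "joint_positions": joint angles; "joint_velocities": joint speeds; "effort": joint torques, N m; "eef_pos": TCP position; "ee_rot": TCP orientation; "contact_force": force on the tool from outside, world axes, zero at the start; "torque": the same for the moment, N m; "finger_gap": opening from 0.0 (shut) to 1.0 (fully open); "gripper_force": force on a finger pad.
Only numpy, scipy, OpenCV 4.12 (cv2) and the standard library are available. Lean on these libraries where they do the work, as an engineer would, in place of code of your own. Each camera call takes 0.05 s, during which the arm holds its last target. There are 200 camera calls.

### The job

Mark the lamp strip that lies in the marking jig: lower the jig's blue cover gently by its bar until it rests fully down on its stops (do not let it drop), then drive the red sprung punch in the cover all the way down with the mallet. Let the punch spring back, stand the mallet on its face on the black rubber mat again, leave the cover closed, and do not disturb the other things on the bench.

Things in the scene. Friction and masses are not known exactly. Their poses are not given: they have to be found in the camera images.
- jig: Marking jig, fixed to the bench: aluminium base 155 x 140 mm, 40 mm high, on a 175 x 160 mm foot plate, with a white lamp strip in its nest. Origin: centre of its underside on the bench. x points from the cover's free side to the hinge, roughly away from the robot; y along the hinge; z up.
- cover (a joint): Angle of the blue cover (plate 135 x 115 x 10 mm, about 0.32 kg) about its hinge on the far side of the jig, in rad: 0 = lying level on the stops, 1.57 = upright, 1.9 = as far open as it goes. The hinge is slightly stiff: near upright the cover stays where it is left, below about 1.15 it falls by itself.
- cover_hinge (a point): Middle of the cover's hinge axis, 50 mm above the bench, 62.5 mm from the jig's origin along the jig's x; the axis runs along the jig's y.
- cover_bar (a point): Centre of the cover's round black grip bar, 14 mm thick, 100 mm long, parallel to the hinge, 205 mm from it along the cover and 6 mm to its upper side. Thin arms at its ends leave a window 60 mm deep, 90 mm wide between bar and plate. Cover closed: 56 mm above the bench, 142.5 mm in front (-x) of the jig's origin, clear of the base
- punch (a joint): How far the red punch is pressed into the cover, in m: 0 = sprung out, 0.012 = fully down. It takes about 3 N to start it and 8 N to hold it fully down.
- punch_top (a point): Centre of the top face of the punch's red head (26 mm across, 12 mm thick). It stands on the cover's upper side, 68 mm from the hinge axis; with the cover closed the head points up and its top is 106 mm above the bench.
- mallet: Loose mallet, 0.3 to 0.5 kg: orange head with white faces, 50 mm across, 66 mm tall, standing on a face; level wooden handle. Origin: centre of the head's lower face, z up. Handle along -x, axis 33 mm above the lower face: 18 x 18 mm in section from 24 to 71 mm from the head's axis, then 22 wide x 20 high to 165 mm. Centre of mass about 10 mm from the head's axis
- mat: Black rubber mat, fixed to the bench, 250 (x) x 210 (y) x 6 mm thick, on which the mallet and a screwdriver lie. Origin: centre of its underside; its top is at 6 mm.
- screwdriver: Bystander: screwdriver with a green handle, 160 mm long, lying along its x on the mat, left or right of the mallet. Origin: under its middle.
- tape: Bystander: yellow roll, 84 mm across and 24 mm high, at one side of the bench. Origin: centre of its underside.
- cleaner: Bystander: white bottle, 48 mm across and 110 mm high, at the back, in the middle. Origin: centre of its underside.
- jar: Bystander: amber glass jar, 60 mm across and 60 mm high, at one side of the bench. Origin: centre of its underside.
- strip: Bystander: spare white lamp strip, 96 x 64 x 6 mm, lying on the bench at the right. Origin: centre of its underside.
There are look-alikes about, which are no part of the job. What is shaped like the mallet but green or pink is not meant.

How it is judged (in metres and radians):
On the way, in this order (a step that is already met when the one before it is completed fails the run):
1. the cover is fully down on its stops (within 0.03 rad) (value of joint cover below 0.03 rad), for 0.2 s.
2. with the cover down, the mallet drives the punch down by at least 10 of its 12 mm (value of joint cover below 0.05 rad and value of joint punch above 0.01 m and contact force between mallet and punch above 1 N).
At the end, for the whole second after the job is handed in: The cover is closed on its stops (within 0.03 rad), the punch has sprung back (within 3 mm), and the mallet stands at rest on its face on the mat: upright within 0.12 rad, the middle of its head over the mat (within 120 mm by 100 mm of the mat's centre), its lower face on the mat's top (value of joint cover below 0.03 rad and value of joint punch below 0.003 m and x of mallet in the frame of mat between -0.12 and 0.12 m and y of mallet in the frame of mat between -0.1 and 0.1 m and z of mallet in the frame of mat between 0.002 and 0.012 m and angle between mallet's own z axis and vertical below 0.12 rad and linear speed of mallet below 0.02 m/s); the robot touches nothing.
It fails at once if the cover drops or slams: it swings down faster than 1.8 rad/s in the last 0.5 rad before its stops (value of joint cover below 0.5 rad and velocity of joint cover below -1.8 rad/s).
It fails at once if a bystander (screwdriver, tape, cleaner, jar or spare strip) is moved by more than 30 mm (distance of any of screwdriver, tape, cleaner, jar, strip from where it was at the start of the episode above 0.03 m).
It also fails if it takes over 64 s, if anything falls off the work surface, if the arm or the gripper's body presses on something with over 40 N, if the wrist force passes 120 N, or if a joint passes its speed limit or range.

## Working session

There is one attempt and no reset: what is moved stays moved. The work goes in short steps, Python scripts to look and compute and a tool call to move; the robot and the scene stay as the last step left them, time stands still between calls to the robot, and variables do not carry over. Pictures are saved under pics/ and viewed, at most 10 in all, crops included, and the job is handed in when it is done.

Besides the shell and the picture viewer there is one more tool, called after "Emit:" as name(argument=value, ...), one argument or row to a line, values as JSON. jog_arm: Moves the arm, as the interface text tells. Its arguments: {"type":"object","properties":{"rows":{"type":"array","items":{"type":"array","items":{"type":"array","items":{"type":"number"}}}}},"required":["rows"]}

```bash
mkdir -p pics; python3 - <<'E'
from workcell import readout, cams
import cv2
s=readout.sense();print(s)
for n in("scene","top"):
    im=cams.read_camera(n);cv2.imwrite(f"pics/{n}0.png",im[:,:,::-1]);c=cams.calibration(n);print(n,c)
E
```

```text
{'time_s': 0.0, 'joint_positions': array([ 9.10908393e-01,  1.59040887e-01,  1.59820206e+00,  2.98111735e-05,
        1.38623260e+00, -2.10098829e-01]), 'joint_velocities': array([ 0.00022914,  0.00021595,  0.00014468, -0.00274623, -0.00035109,
       -0.00130938]), 'effort': array([-3.03287226e-03, -3.85564756e+01, -3.22109163e+01,  6.99691800e-02,
        3.78541450e-02, -1.15769922e-04]), 'eef_pos': array([249.6146629 , 517.30111762, 213.6386419 ]), 'ee_rot': array([ 2.23006152e-01,  9.74816582e-01, -8.47597886e-04, -4.10014855e-04]), 'contact_force': array([ 0.62943605, -0.08603502,  0.21744203]), 'torque': array([0.01730804, 0.00440164, 0.00841531]), 'gripper_force': 0.0, 'finger_gap': 0.9984922202381602}
scene {'fx': 412.1253552346621, 'fy': 412.1253552346621, 'cx': 280.8586091050773, 'cy': 217.70614234442388, 'extrinsics': array([[ 4.94483886e-01,  8.69107125e-01,  1.17682563e-02,
        -2.31617266e+02],
       [ 5.14192059e-01, -2.81583032e-01, -8.10134262e-01,
        -1.61173025e+02],
       [-7.00779718e-01,  4.06649482e-01, -5.86126254e-01,
         1.44649133e+03],
       [ 0.00000000e+00,  0.00000000e+00,  0.00000000e+00,
         1.00000000e+00]])}
top {'fx': 541.749731978924, 'fy': 541.749731978924, 'cx': 283.2147047761256, 'cy': 200.08792644640477, 'extrinsics': array([[-3.07474128e-02, -9.99523819e-01, -2.59462195e-03,
         1.30832012e+01],
       [-9.77551589e-01,  3.06126355e-02, -2.08460446e-01,
         4.99451841e+02],
       [ 2.08440609e-01, -3.87324257e-03, -9.78027357e-01,
         1.36481820e+03],
       [ 0.00000000e+00,  0.00000000e+00,  0.00000000e+00,
         1.00000000e+00]])}
```

View pics/scene0.png

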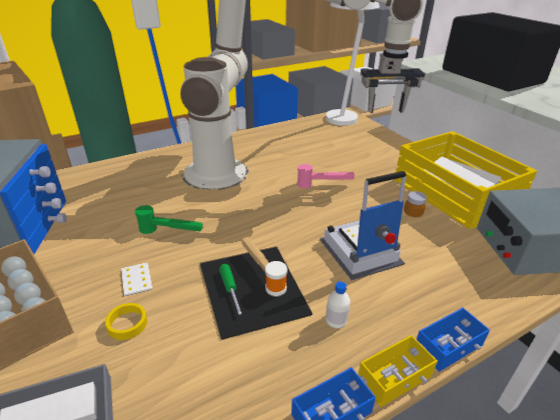

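View pics/top0.png

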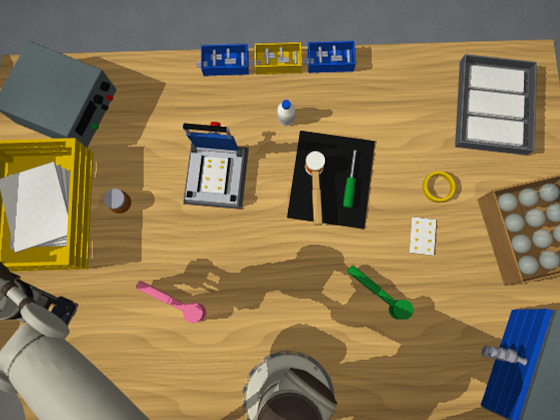

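The orange mallet with white face at top (315,161), handle to (318,222), is the one meant. The green one (400,308) and the pink one (193,312) are look-alikes of the wrong colour. The jig is at top (215,175) with its bar at (205,128), and the cover is about upright. I'll confirm this in enlarged crops.

```bash
python3 - <<'E'
import cv2,numpy as np
t=cv2.imread("pics/top0.png");s=cv2.imread("pics/scene0.png")
a=cv2.resize(t[110:235,170:386],None,fx=3.7,fy=3.7,interpolation=cv2.INTER_CUBIC)
cv2.imwrite("pics/c1.png",a)
b=cv2.resize(s[160:310,235:425],None,fx=4,fy=4,interpolation=cv2.INTER_CUBIC)
cv2.imwrite("pics/c2.png",b)
E
```

```text
(no output)
```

View pics/c1.png

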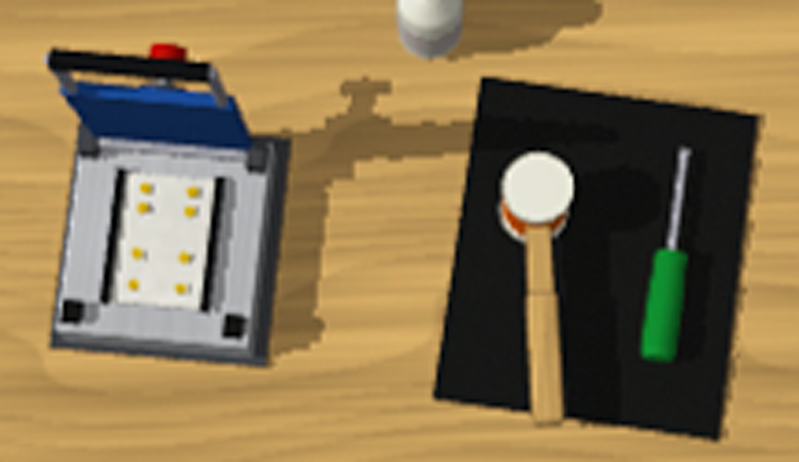

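View pics/c2.png

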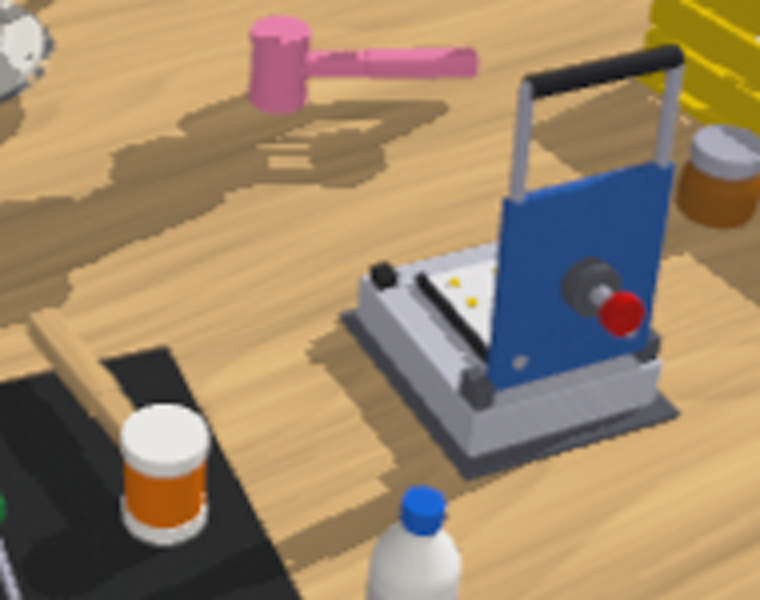

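Confirmed. In the c1 crop the orange head's white face is centred at (538,187), the handle end is at (547,421), and the mat corners are (482,78), (762,116), (719,438), (434,398). The bar ends are at (50,57) and (210,72) in c1, and at (680,55) and (530,88) in c2.

```bash
cat > h.py <<'E'
import numpy as np
from workcell import readout,cams
from scipy.spatial.transform import Rotation as R
def ray(n,uv,c=None):
    c=c or cams.calibration(n);E=c["extrinsics"]
    d=E[:3,:3].T@np.array([(uv[0]-c["cx"])/c["fx"],(uv[1]-c["cy"])/c["fy"],1.])
    return -E[:3,:3].T@E[:3,3],d/np.linalg.norm(d)
def plane(n,uv,z,c=None):
    o,d=ray(n,uv,c);return o+d*(z-o[2])/d[2]
def tri(a,b):
    A=np.zeros((3,3));B=np.zeros(3);rs=[]
    for n,uv in(a,b):
        o,d=ray(n,uv);P=np.eye(3)-np.outer(d,d);A+=P;B+=P@o;rs.append((o,P))
    x=np.linalg.solve(A,B);return x,max(np.linalg.norm(P@(x-o)) for o,P in rs)
def T(p): return np.array(p)/3.7+[170-.36,110-.36]
def S(p): return np.array(p)/4+[235-.37,160-.37]
def rel(Rt,p):
    "shift (tool axes) and turn from now to target rotation/pos"
    s=readout.sense();R0=R.from_quat(s["ee_rot"])
    return (R0.inv()*Rt).as_rotvec().round(4),R0.inv().apply(np.array(p)-s["eef_pos"]).round(1)
E
python3 - <<'E'
from h import *
np.set_printoptions(precision=1,suppress=True)
f=[plane("top",T(p),4) for p in[(50,347),(268,365),(290,140)]]
print("foot",*f,np.linalg.norm(f[1]-f[0]),np.linalg.norm(f[2]-f[1]))
e1=f[1]-f[0];e2=f[2]-f[1];print("yaw",np.degrees([np.arctan2(e2[1],e2[0]),np.arctan2(e1[1],e1[0])+np.pi/2]),"ctr",(f[0]+f[2])/2)
b1=tri(("top",T((50,57))),("scene",S((680,55))));b2=tri(("top",T((210,72))),("scene",S((530,88))));print("bar",b1,b2,np.linalg.norm(b1[0]-b2[0]))
print("punch head scene/top",tri(("top",T((168,50))),("scene",S((622,313)))))
m=[plane("top",T(p),6) for p in[(482,78),(762,116),(719,438),(434,398)]];print("mat",*m,"c",sum(m)/4)
h=plane("top",T((538,187)),72);g=plane("top",T((547,421)),49);print("mallet",h,g,np.linalg.norm((h-g)[:2]),np.degrees(np.arctan2(*(h-g)[1::-1])))
print("scene mallet",plane("scene",S((165,435)),72))
E
```

```text
foot [509.2 268.3   4. ] [490.8 109.1   4. ] [661.8  90.1   4. ] 160.25324553831248 171.97182477692604
yaw [-6.3 -6.6] ctr [585.5 179.2   4. ]
bar (array([640.4, 223.3, 254.6]), np.float64(0.09594141401440287)) (array([627.8, 124.2, 254.4]), np.float64(0.31879671634464585)) 99.97840599725627
punch head scene/top (array([690.4, 165.2, 124.2]), np.float64(1.0555466735317411))
mat [705.2 -55.1   6. ] [ 668.7 -263.3    6. ] [ 426.5 -216.1    6. ] [462.2 -11.2   6. ] c [ 565.7 -136.4    6. ]
mallet [599.8 -89.   72. ] [435.6 -89.5  49. ] 164.14365948660216 0.18402520227938945
scene mallet [603.1 -90.7  72. ]
```

```bash
cat >> h.py <<'E'
def down(yd):
    a=np.radians(yd);y=np.array([np.cos(a),np.sin(a),0]);z=np.array([0,0,-1.]);return R.from_matrix(np.c_[np.cross(y,z),y,z])
E
python3 - <<'E'
from h import *
print(rel(down(-7),[634.1,173.8,295]))
E
```

```text
(array([-1.6000e-03,  7.0000e-04,  1.2432e+00]), array([-495.5, -142.4,  -81.2]))
```

Emit:
jog_arm(
  rows=[
    [[0, 0, 0.1, 0, 0, -60, 1], [0, 0, 1.243, -495.5, -142.4, -81, 1], [0, 0, 1.243, -495.5, -142.4, -81, 1], [0, 0, 1.243, -495.5, -142.4, -81, 1], [0, 0, 1.243, -495.5, -142.4, -81, 1], [0, 0, 1.243, -495.5, -142.4, -81, 1], [0, 0, 1.243, -495.5, -142.4, -81, 1], [0, 0, 1.243, -495.5, -142.4, -81, 1], [0, 0, 1.243, -495.5, -142.4, -81, 1], [0, 0, 1.243, -495.5, -142.4, -81, 1]],
  ],
)

```text
time_s: 1.35
eef_pos: [636.0, 171.0, 294.3]
ee_rot: [0.75, 0.661, -0.001, -0.0]
contact_force: [-0.3, 0.1, -0.4]
finger_gap: 1.0
gripper_force: 0.0
```

Emit:
jog_arm(
  rows=[
    [[0, 0, 0, 0, 0, 0, 1], [0, 0, 0, 0, 0, 0, 1]],
  ],
)

```text
time_s: 1.6
eef_pos: [633.3, 175.6, 295.6]
ee_rot: [0.748, 0.663, -0.0, -0.0]
contact_force: [0.5, 0.1, -0.0]
finger_gap: 1.002
gripper_force: 0.0
```

```bash
python3 - <<'E'
from h import *
import cv2
s=readout.sense();print(s["time_s"],s["eef_pos"],s["joint_positions"])
c=cams.calibration("wrist");cv2.imwrite("pics/w1.png",cams.read_camera("wrist")[:,:,::-1])
P=lambda X:(lambda q:(c["fx"]*q[0]/q[2]+c["cx"],c["fy"]*q[1]/q[2]+c["cy"]))(c["extrinsics"][:3,:3]@X+c["extrinsics"][:3,3])
for X in([640.4,223.3,254.6],[627.8,124.2,254.4],[580,180,56]):print(P(np.array(X)))
print(rel(down(-7),[634.1,173.8,235.5]))
E
```

```text
1.6 [633.25554557 175.58412613 295.57187316] [8.67470161e-02 3.35275283e-01 1.22946291e+00 4.95952533e-04
 1.57747504e+00 2.07052731e-01]
(np.float64(274.95381106302875), np.float64(163.97718790667216))
(np.float64(273.9354983207395), np.float64(300.1206639157342))
(np.float64(231.267805182819), np.float64(179.10939546003))
(array([-0.0003, -0.0003,  0.0023]), array([-1.8,  1.1, 60.3]))
```

View pics/w1.png

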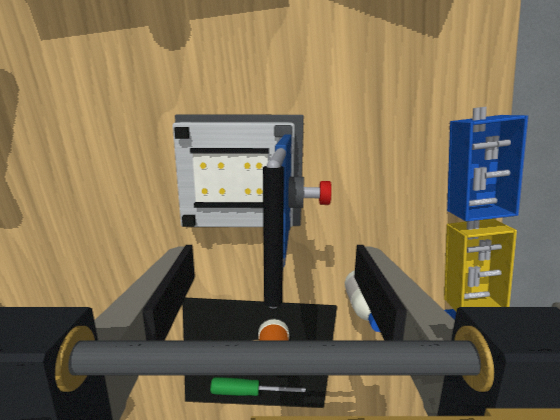

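The wrist view shows the bar from (273,166) to (274,303), centred between the open fingers and matching the projection. I'll descend and grip it.

Emit:
jog_arm(
  rows=[
    [[0, 0, 0, -1, 1, 30, 1], [0, 0, 0, -1, 1, 60, 1], [0, 0, 0, -1, 1, 60, 1], [0, 0, 0, -1, 1, 60, -1], [0, 0, 0, -1, 1, 60, -1], [0, 0, 0, -1, 1, 60, -1], [0, 0, 0, -1, 1, 60, -1], [0, 0, 0, -1, 1, 60, -1], [0, 0, 0, -1, 1, 60, -1]],
  ],
)

```text
time_s: 2.78
eef_pos: [635.2, 173.0, 235.6]
ee_rot: [0.749, 0.663, -0.0, -0.0]
contact_force: [0.4, 0.1, -1.0]
finger_gap: 0.373
gripper_force: 0.0
```

```bash
python3 - <<'E'
from h import *
np.set_printoptions(precision=1,suppress=True)
s=readout.sense();print(s["time_s"],s["eef_pos"],s["contact_force"],s["finger_gap"]*92,s["gripper_force"])
R0=R.from_quat(s["ee_rot"]);y=R0.as_matrix()[:,1];print(y)
# arc in tool y (jig x, forward) and z(down)
b=lambda t:np.array([-205*np.cos(t)+6*np.sin(t),205*np.sin(t)+6*np.cos(t)])
z=s["eef_pos"][2]+19-50
from scipy.optimize import brentq
t0=brentq(lambda t:b(t)[1]-z,1.2,1.542) if z<205 else None
hx=np.array([.9925,-.1219,0]); c=(s["eef_pos"]-[647.5,171.7,0])@hx; print("t by z",t0,"bar dx",c)
t0=brentq(lambda t:b(t)[0]-c,1,1.8);print("t0",t0)
for t in np.linspace(t0,0,19):
    d=b(t)-b(t0);print(round(t,3),"dy",round(d[0],1),"dz",round(-d[1],1))
E
```

```text
2.775 [635.2 173.  235.6] [ 0.4  0.1 -1. ] 34.31139030437498 0.0
[ 1.  -0.1 -0. ]
t by z 1.4703443389741668 bar dx -12.373699258305317
t0 1.481166050964447
1.481 dy 0.0 dz -0.0
1.399 dy -16.8 dz 1.7
1.317 dy -33.4 dz 4.8
1.234 dy -49.6 dz 9.2
1.152 dy -65.5 dz 15.0
1.07 dy -80.8 dz 22.0
0.987 dy -95.5 dz 30.3
0.905 dy -109.5 dz 39.8
0.823 dy -122.7 dz 50.3
0.741 dy -134.9 dz 62.0
0.658 dy -146.1 dz 74.6
0.576 dy -156.3 dz 88.0
0.494 dy -165.3 dz 102.3
0.411 dy -173.1 dz 117.2
0.329 dy -179.7 dz 132.8
0.247 dy -184.9 dz 148.8
0.165 dy -188.9 dz 165.2
0.082 dy -191.4 dz 181.9
0.0 dy -192.6 dz 198.7
```

Still closing; give it more time.

Emit:
jog_arm(
  rows=[
    [[0, 0, 0, 0, 0, 0, -1], [0, 0, 0, 0, 0, 0, -1], [0, 0, 0, 0, 0, 0, -1], [0, 0, 0, 0, 0, 0, -1], [0, 0, 0, 0, 0, 0, -1]],
  ],
)

```text
time_s: 3.4
eef_pos: [635.1, 173.0, 235.6]
ee_rot: [0.749, 0.663, -0.0, -0.0]
contact_force: [-0.2, 0.6, 0.5]
finger_gap: 0.142
gripper_force: 30.0
```

Emit:
jog_arm(
  rows=[
    [[0, 0, 0, 0, -16.8, 1.7, -1], [0, 0, 0, 0, -33.4, 4.8, -1], [0, 0, 0, 0, -49.6, 9.2, -1], [0, 0, 0, 0, -65.5, 15, -1], [0, 0, 0, 0, -80.8, 22, -1], [0, 0, 0, 0, -95.5, 30.3, -1], [0, 0, 0, 0, -109.5, 39.8, -1], [0, 0, 0, 0, -122.7, 50.3, -1], [0, 0, 0, 0, -134.9, 62, -1], [0, 0, 0, 0, -134.9, 62, -1]],
  ],
)

```text
time_s: 4.65
eef_pos: [500.2, 189.8, 173.2]
ee_rot: [0.749, 0.663, -0.001, -0.001]
contact_force: [-3.1, 0.6, 2.6]
finger_gap: 0.14
gripper_force: 30.0
```

Emit:
jog_arm(
  rows=[
    [[0, 0, 0, 0, -11.2, 12.6, -1], [0, 0, 0, 0, -21.4, 26, -1], [0, 0, 0, 0, -30.4, 40.3, -1], [0, 0, 0, 0, -38.2, 55.2, -1], [0, 0, 0, 0, -44.8, 70.8, -1], [0, 0, 0, 0, -50, 86.8, -1], [0, 0, 0, 0, -54, 103.2, -1], [0, 0, 0, 0, -56.5, 119.9, -1], [0, 0, 0, 0, -57.2, 130, -1], [0, 0, 0, 0, -57.2, 130, -1]],
  ],
)

```text
time_s: 5.9
eef_pos: [440.2, 197.1, 41.4]
ee_rot: [0.749, 0.663, -0.003, -0.004]
contact_force: [-10.0, 4.8, 1.0]
finger_gap: 0.142
gripper_force: 30.0
```

```bash
python3 - <<'E'
from h import *
s=readout.sense();print(s["time_s"],s["eef_pos"],s["contact_force"],s["torque"],s["finger_gap"]*92,s["gripper_force"])
print((s["eef_pos"]-[647.5,171.7,0])@[.9925,-.1219,0])
E
```

```text
5.9 [440.23358644 197.10977579  41.35561052] [-9.98878112  4.78228403  1.01079227] [0.77114427 1.56945721 0.00574251] 13.084814308796176 29.9989315867424
-208.80936713010655
```

Emit:
jog_arm(
  rows=[
    [[0, 0, 0, 0, -3, 1, -1], [0, 0, 0, 0, -5, 3, -1], [0, 0, 0, 0, -5, 5, -1], [0, 0, 0, 0, -5, 5, -1]],
  ],
)

```text
time_s: 6.4
eef_pos: [440.2, 197.1, 38.8]
ee_rot: [0.749, 0.663, 0.001, 0.0]
contact_force: [-0.4, 1.9, -0.0]
finger_gap: 0.141
gripper_force: 30.0
```

Emit:
jog_arm(
  rows=[
    [[0, 0, 0, 0, 0, 2, -1], [0, 0, 0, 0, 0, 4, -1], [0, 0, 0, 0, 0, 4, -1], [0, 0, 0, 0, 0, 4, -1]],
  ],
)

```text
time_s: 6.9
eef_pos: [439.9, 197.1, 34.7]
ee_rot: [0.749, 0.663, 0.0, 0.0]
contact_force: [0.4, 4.8, -0.4]
finger_gap: 0.142
gripper_force: 30.0
```

Emit:
jog_arm(
  rows=[
    [[0, 0, 0, 0, 0, 2, -1], [0, 0, 0, 0, 0, 4, -1], [0, 0, 0, 0, 0, 4, -1]],
  ],
)

```text
time_s: 7.28
eef_pos: [439.7, 197.1, 30.5]
ee_rot: [0.749, 0.663, 0.0, 0.0]
contact_force: [0.5, 5.3, -0.8]
finger_gap: 0.143
gripper_force: 30.0
```

```bash
python3 - <<'E'
from h import *
import cv2
np.set_printoptions(precision=2,suppress=True)
s=readout.sense();print(s["time_s"],s["eef_pos"],s["contact_force"],s["torque"])
a=cams.read_camera("scene")[:,:,::-1][150:300,300:460];b=cams.read_camera("top")[:,:,::-1][110:260,150:310]
cv2.imwrite("pics/c3.png",np.hstack([cv2.resize(i,None,fx=2.5,fy=3.75*2/3,interpolation=cv2.INTER_CUBIC) for i in(a,b)]))
E
```

```text
7.275 [439.73 197.15  30.47] [ 0.5   5.28 -0.79] [ 0.73 -0.35  0.02]
```

View pics/c3.png

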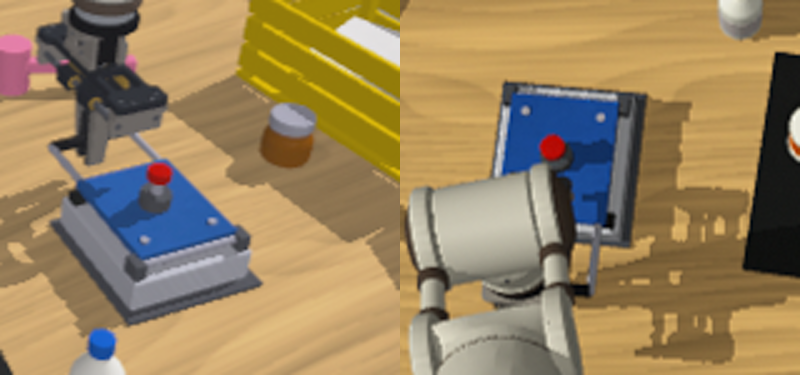

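The cover lies about flat, with the punch head at scene crop (159,174) and top crop (553,149). The bar's visible end is at scene crop (55,146) and top crop (588,291). I'll triangulate both to check that it is fully down.

```bash
python3 - <<'E'
from h import *
np.set_printoptions(precision=1,suppress=True)
t=lambda x,y:("top",np.array([(x-400)/2.5+150,y/2.5+110]));s=lambda x,y:("scene",np.array([x/2.5+300,y/2.5+150]))
print("punch",tri(t(553,148),s(159,173)))
print("bar end",tri(t(588,291),s(55,146)))
print("cover near hinge corners z~45..60: screws",tri(t(526,111),s(212,221)),tri(t(600,117),s(145,240)))
E
```

```text
punch (array([576.7, 180.3,  99.5]), np.float64(0.8568704121762797))
bar end (array([434.8, 150.9,  56.9]), np.float64(1.6032106124585785))
cover near hinge corners z~45..60: screws (array([629.1, 213.8,  60.3]), np.float64(0.6838403267951599)) (array([619.8, 135.1,  60. ]), np.float64(0.22187506489856926))
```

Emit:
jog_arm(
  rows=[
    [[0, 0, 0, 0, 0, 0, -0.2], [0, 0, 0, 0, 0, 0, -0.2], [0, 0, 0, 0, 0, 0, -0.2], [0, 0, 0, 0, 0, 0, -0.2], [0, 0, 0, 0, 0, 0, -0.2], [0, 0, 0, 0, 0, -20, -0.2], [0, 0, 0, 0, 0, -50, -0.2], [0, 0, 0, 0, 0, -110, -0.2], [0, 0, 0, 0, 0, -150, -0.2]],
  ],
)

```text
time_s: 8.5
eef_pos: [440.2, 197.1, 183.3]
ee_rot: [0.749, 0.663, 0.001, 0.001]
contact_force: [-0.2, -0.0, -0.1]
finger_gap: 0.402
gripper_force: 0.0
```

```bash
python3 - <<'E'
from h import *
s=readout.sense();print(s["time_s"],s["eef_pos"],s["contact_force"],s["finger_gap"],s["joint_positions"])
print(rel(down(-90),[558.5,-89.5,130]),rel(down(90),[558.5,-89.5,130]))
E
```

```text
8.5 [440.24220031 197.09822013 183.33856334] [-0.2019531  -0.01304527 -0.13498486] 0.4018320093592478 [ 1.69799323e-01 -6.16394204e-02  1.88832778e+00 -9.77692813e-05
  1.31217735e+00  2.91735866e-01]
(array([ 0.0017, -0.0025,  1.4489]), array([-270.1,  152.1,   53.6])) (array([ 0.0026,  0.0017, -1.6927]), array([-270.1,  152.1,   53.6]))
```

Emit:
jog_arm(
  rows=[
    [[0, 0, 1.449, -270, 152, 20, 0.1], [0, 0, 1.449, -270, 152, 20, 0.1], [0, 0, 1.449, -270, 152, 20, 0.1], [0, 0, 1.449, -270, 152, 20, 0.1], [0, 0, 1.449, -270, 152, 20, 0.1], [0, 0, 1.449, -270, 152, 20, 0.1], [0, 0, 1.449, -270, 152, 20, 0.1], [0, 0, 1.449, -270, 152, 20, 0.1], [0, 0, 1.449, -270, 152, 20, 0.1], [0, 0, 1.449, -270, 152, 20, 0.1]],
  ],
)

```text
time_s: 9.75
eef_pos: [557.5, -89.5, 160.5]
ee_rot: [1.0, 0.001, -0.0, 0.0]
contact_force: [-0.3, 0.3, 0.7]
finger_gap: 0.55
gripper_force: 0.0
```

Emit:
jog_arm(
  rows=[
    [[0, 0, 0, 0, 0, 0, 0.1], [0, 0, 0, 0, 0, 0, 0.1]],
  ],
)

```text
time_s: 10.0
eef_pos: [557.5, -89.5, 160.6]
ee_rot: [1.0, 0.0, -0.0, -0.0]
contact_force: [0.2, -0.2, -0.2]
finger_gap: 0.551
gripper_force: 0.0
```

```bash
python3 - <<'E'
from h import *
import cv2
np.set_printoptions(precision=1,suppress=True)
s=readout.sense();print(s["time_s"],s["eef_pos"])
c=cams.calibration("wrist");im=cams.read_camera("wrist")[:,:,::-1].copy()
P=lambda X:(lambda q:(int(c["fx"]*q[0]/q[2]+c["cx"]),int(c["fy"]*q[1]/q[2]+c["cy"])))(c["extrinsics"][:3,:3]@np.array(X)+c["extrinsics"][:3,3])
for X in([601,-89.5,72],[437,-89.5,49],[559,-80.5,48],[559,-98.5,48],[559,-89.5,39]):
    p=P(X);print(p);cv2.circle(im,p,3,(255,0,255),1)
cv2.imwrite("pics/w2.png",im)
print(rel(down(-90),[559,-89.7,20]))
E
```

```text
10.0 [557.5 -89.5 160.6]
(272, 162)
(273, 322)
(263, 205)
(283, 205)
(273, 202)
(array([ 0., -0.,  0.]), array([  1.4,   0.3, 140.6]))
```

View pics/w2.png

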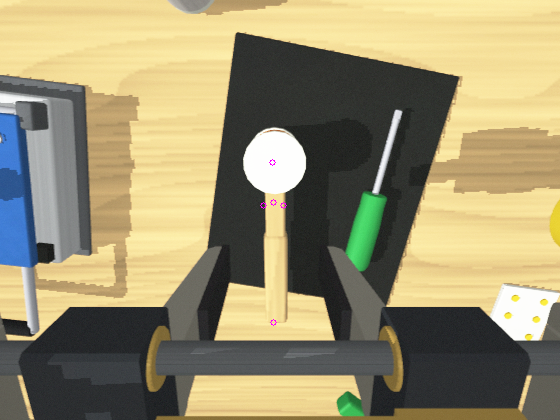

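The head face is centred at (275,161) with the handle at column 275, so the mallet lies about 2 mm further to -y. The fingers clear the screwdriver handle at (368,230). I'll descend and grip.

Emit:
jog_arm(
  rows=[
    [[0, 0, 0, 1.5, 2, 50, 0.1], [0, 0, 0, 1.5, 2, 100, 0.1], [0, 0, 0, 1.5, 2, 130, 0.1], [0, 0, 0, 1.5, 2, 140, 0.1], [0, 0, 0, 1.5, 2, 140, -1], [0, 0, 0, 1.5, 2, 140, -1], [0, 0, 0, 1.5, 2, 140, -1], [0, 0, 0, 1.5, 2, 140, -1], [0, 0, 0, 1.5, 2, 140, -1], [0, 0, 0, 1.5, 2, 140, -1]],
  ],
)

```text
time_s: 11.3
eef_pos: [559.9, -91.6, 21.8]
ee_rot: [1.0, -0.0, 0.001, 0.0]
contact_force: [-0.9, 1.1, 5.6]
finger_gap: 0.194
gripper_force: 29.8
```

Emit:
jog_arm(
  rows=[
    [[0, 0, 0, 0, 0, 0, -1], [0, 0, 0, 0, 0, 0, -1]],
  ],
)

```text
time_s: 11.55
eef_pos: [559.9, -91.6, 21.8]
ee_rot: [1.0, -0.0, 0.001, 0.0]
contact_force: [-0.6, 1.6, 6.4]
finger_gap: 0.19
gripper_force: 29.8
```

Emit:
jog_arm(
  rows=[
    [[0, 0, 0, 0, 0, -10, -1], [0, 0, 0, 0, 0, -30, -1], [0, 0, 0, 0, 0, -70, -1], [0, 0, 0, 0, 0, -110, -1], [0, 0, 0, 0, 0, -143, -1], [0, 0, 0, -5, -30, -143, -1], [0, 0, 0, -10, -70, -143, -1], [0, 0, 0, -15, -110, -143, -1], [0, 0, 0, -20, -150, -143, -1], [0, 0, 0, -25, -190, -143, -1]],
  ],
)

```text
time_s: 12.8
eef_pos: [533.1, 99.6, 163.2]
ee_rot: [1.0, -0.0, -0.001, 0.0]
contact_force: [0.5, 0.0, -3.5]
finger_gap: 0.193
gripper_force: 29.8
```

Emit:
jog_arm(
  rows=[
    [[0, 0, 0, 0, -40, 0, -1], [0, 0, 0, 0, -70, 0, -1], [0, 0, 0, 0, -82, 0, -1], [0, 0, 0, 0, -82, 0, -1], [0, 0, 0, 0, -82, 0, -1], [0, 0, 0, 0, -82, 0, -1]],
  ],
)

```text
time_s: 13.55
eef_pos: [534.2, 179.5, 163.6]
ee_rot: [1.0, -0.001, -0.0, 0.0]
contact_force: [0.2, -0.6, -3.5]
finger_gap: 0.196
gripper_force: 29.8
```

```bash
python3 - <<'E'
from h import *
import cv2
np.set_printoptions(precision=2,suppress=True)
s=readout.sense();print(s["time_s"],s["eef_pos"],s["contact_force"],s["torque"],s["finger_gap"])
im=[cams.read_camera(n)[:,:,::-1] for n in("scene","wrist")]
cv2.imwrite("pics/c4.png",np.hstack([cv2.resize(im[0][130:290,300:460],(400,400),interpolation=cv2.INTER_CUBIC),cv2.resize(im[1][60:340,140:420],(400,400))]))
E
```

```text
13.55 [534.25 179.49 163.58] [ 0.22 -0.62 -3.49] [-0.01  0.21 -0.05] 0.19585406198509875
```

View pics/c4.png

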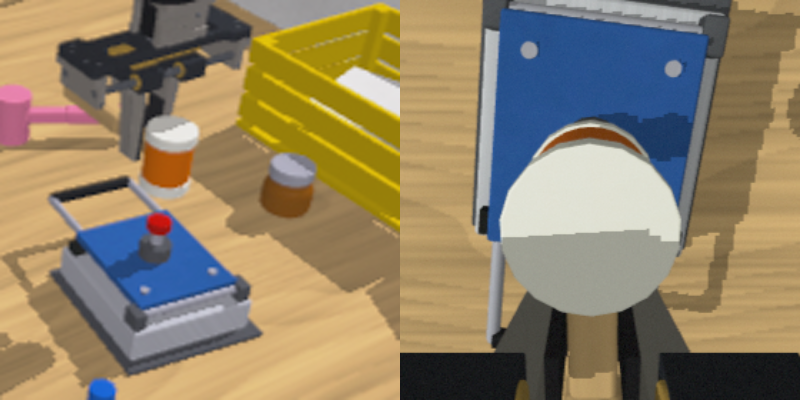

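The left panel shows the mallet held level (head at 168,155) above the punch (158,225), with the cover closed. In the right panel the head hides the punch, as planned. I'll press down.

Emit:
jog_arm(
  rows=[
    [[0, 0, 0, 0.5, -1, 20, -1], [0, 0, 0, 0.5, -1, 34, -1], [0, 0, 0, 0.5, -1, 40, -1], [0, 0, 0, 0.5, -1, 44, -1], [0, 0, 0, 0.5, -1, 48, -1], [0, 0, 0, 0.5, -1, 48, -1]],
  ],
)

```text
time_s: 14.4
eef_pos: [535.1, 181.6, 116.3]
ee_rot: [1.0, -0.0, 0.001, -0.0]
contact_force: [-2.3, -0.6, 1.5]
finger_gap: 0.198
gripper_force: 29.8
```

Emit:
jog_arm(
  rows=[
    [[0, 0, 0, 0, 0, 3, -1], [0, 0, 0, 0, 0, 6, -1], [0, 0, 0, 0, 0, 8, -1], [0, 0, 0, 0, 0, 8, -1]],
  ],
)

```text
time_s: 14.9
eef_pos: [535.2, 181.8, 109.3]
ee_rot: [1.0, 0.0, 0.001, -0.0]
contact_force: [-5.3, -1.6, 11.3]
finger_gap: 0.194
gripper_force: 30.0
```

Emit:
jog_arm(
  rows=[
    [[0, 0, 0, 0, 0, 2, -1], [0, 0, 0, 0, 0, 3, -1], [0, 0, 0, 0, 0, 3, -1]],
  ],
)

```text
time_s: 15.28
eef_pos: [534.6, 182.0, 107.4]
ee_rot: [1.0, 0.0, -0.0, -0.0]
contact_force: [-12.0, -0.6, 19.2]
finger_gap: 0.193
gripper_force: 30.0
```

Emit:
jog_arm(
  rows=[
    [[0, 0, 0, 0, 0, -5, -1], [0, 0, 0, 0, 0, -12, -1], [0, 0, 0, 0, 0, -25, -1], [0, 0, 0, 0, 0, -45, -1], [0, 0, 0, 0, 0, -60, -1], [0, 0, 0, 5, 30, -60, -1], [0, 0, 0, 10, 70, -60, -1], [0, 0, 0, 15, 110, -60, -1], [0, 0, 0, 20, 150, -60, -1], [0, 0, 0, 25, 190, -60, -1]],
  ],
)

```text
time_s: 16.52
eef_pos: [559.4, -9.9, 164.5]
ee_rot: [1.0, -0.0, -0.0, 0.0]
contact_force: [0.3, -0.3, -3.8]
finger_gap: 0.193
gripper_force: 30.0
```

Emit:
jog_arm(
  rows=[
    [[0, 0, 0, 0, 40, 0, -1], [0, 0, 0, 0, 70, 0, -1], [0, 0, 0, 0, 83, 0, -1], [0, 0, 0, 0, 83, 0, -1], [0, 0, 0, 0, 83, 0, -1]],
  ],
)

```text
time_s: 17.15
eef_pos: [559.5, -90.4, 164.5]
ee_rot: [1.0, 0.0, -0.0, -0.0]
contact_force: [-0.3, -0.5, -3.6]
finger_gap: 0.191
gripper_force: 30.0
```

```bash
python3 - <<'E'
from h import *
import cv2
np.set_printoptions(precision=2,suppress=True)
s=readout.sense();print(s["time_s"],s["eef_pos"],s["contact_force"],s["torque"],s["finger_gap"])
im=[cams.read_camera(n)[:,:,::-1] for n in("scene","wrist")]
cv2.imwrite("pics/c5.png",np.hstack([cv2.resize(im[0][150:310,240:400],(400,400),interpolation=cv2.INTER_CUBIC),cv2.resize(im[1][60:340,140:420],(400,400))]))
E
```

```text
17.15 [559.5  -90.35 164.49] [-0.28 -0.47 -3.56] [0.02 0.24 0.01] 0.19134912033431895
```

View pics/c5.png

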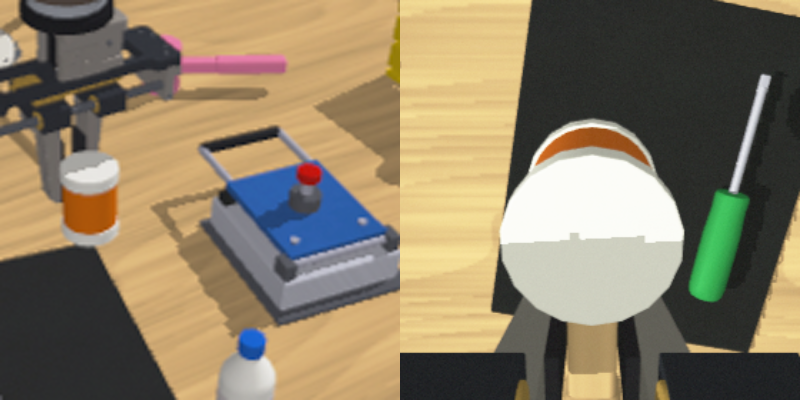

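The punch has sprung back (head at 308,173), the cover is closed, and the mallet is over the mat tilted only slightly. I'll lower it until it contacts the mat.

Emit:
jog_arm(
  rows=[
    [[0, 0, 0, 0, 1, 50, -1], [0, 0, 0, 0, 1, 100, -1], [0, 0, 0, 0, 1, 125, -1], [0, 0, 0, 0, 1, 135, -1], [0, 0, 0, 0, 1, 139, -1], [0, 0, 0, 0, 1, 142, -1], [0, 0, 0, 0, 1, 142, -1], [0, 0, 0, 0, 1, 142, -1]],
  ],
)

```text
time_s: 18.25
eef_pos: [560.1, -92.7, 23.4]
ee_rot: [1.0, -0.0, 0.001, 0.0]
contact_force: [-1.2, -0.7, -2.8]
finger_gap: 0.195
gripper_force: 30.0
```

Emit:
jog_arm(
  rows=[
    [[0, 0, 0, 0, 0, 1, -1], [0, 0, 0, 0, 0, 2.5, -1], [0, 0, 0, 0, 0, 2.5, -1]],
  ],
)

```text
time_s: 18.62
eef_pos: [559.8, -92.6, 20.6]
ee_rot: [1.0, -0.0, 0.0, 0.0]
contact_force: [-1.6, 1.2, 1.9]
finger_gap: 0.194
gripper_force: 30.0
```

Contact made. Open partly, then rise straight up and clear.

Emit:
jog_arm(
  rows=[
    [[0, 0, 0, 0, 0, 0, 0.1], [0, 0, 0, 0, 0, 0, 0.1], [0, 0, 0, 0, 0, 0, 0.1], [0, 0, 0, 0, 0, 0, 0.1], [0, 0, 0, 0, 0, 0, 0.1], [0, 0, 0, 0, 0, -20, 0.1], [0, 0, 0, 0, 0, -60, 0.1], [0, 0, 0, 0, 0, -110, 0.1], [0, 0, 0, 0, 0, -160, 0.1], [0, 0, 0, 0, 0, -220, 0.1]],
  ],
)

```text
time_s: 19.88
eef_pos: [559.0, -92.3, 242.7]
ee_rot: [1.0, -0.0, 0.0, 0.0]
contact_force: [0.7, -0.4, -0.3]
finger_gap: 0.55
gripper_force: 0.0
```

Emit:
jog_arm(
  rows=[
    [[0, 0, 0, -60, 0, 0, 0.1], [0, 0, 0, -120, 0, 0, 0.1], [0, 0, 0, -120, 0, 0, 0.1], [0, 0, 0, -120, 0, 0, 0.1]],
  ],
)

```text
time_s: 20.38
eef_pos: [440.3, -92.8, 241.7]
ee_rot: [1.0, -0.0, 0.002, 0.001]
contact_force: [0.3, 0.6, 0.3]
finger_gap: 0.545
gripper_force: 0.0
```

```bash
python3 - <<'E'
from h import *
import cv2
np.set_printoptions(precision=2,suppress=True)
s=readout.sense();print(s["time_s"],s["eef_pos"],s["contact_force"],s["finger_gap"])
im=[cams.read_camera(n)[:,:,::-1] for n in("scene","top")]
cv2.imwrite("pics/c6.png",np.hstack([cv2.resize(im[0][150:350,190:430],(400,333),interpolation=cv2.INTER_CUBIC),cv2.resize(im[1][80:280,160:400],(400,333))]))
E
```

```text
20.375 [440.31 -92.82 241.71] [0.29 0.58 0.33] 0.5454921757459421
```

View pics/c6.png

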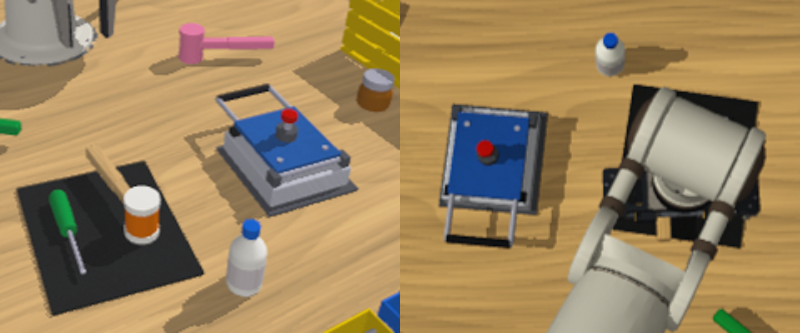

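The left panel shows the mallet upright on the mat (142,215), the cover closed, the punch out (289,117) and the bystanders where they were. The arm is clear, so I'm handing in.

```bash
python3 -c "
from workcell import ticket
print(ticket.hand_in())"
```

```text
the job is handed in; nothing more can be done
None
```

I handed the job in at about 20 s without seeing a verdict: the cover was lowered gently and is closed, the mallet drove the punch fully down and it sprang back, and the mallet stands on the mat with nothing else visibly disturbed.

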